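# Feed a turning blank under the spring flap of a boring station

## Task

Load the square wooden blank into the end-boring station on the bench. With one fingertip press the long steel bar beside the channel down, so that the spring flap lifts well clear of the blank, and keep it down while another fingertip pushes the blank along the channel, under the flap, until it is fully home against the stop; the flap must not touch the blank before then. Then let go, so that the flap comes down on top of the blank, and move clear; do not pick the blank up, and leave the things standing around alone.

Things in the scene. Friction and masses are not known exactly. Their poses are not given: they have to be found in the camera images.
- station: Fixed end-boring station: dark bed plate with a channel to a grey head. Origin at table level, on the channel's centre line, in the plane of the mouth (front of the flap's tongue); +x = feed, +y = press-bar side. Bed top 8 mm above the table, x -225 to 65 mm. Rails: inner faces y = +-22.5, top 22 mm up, x -185 to 65. Hinge posts x 0 to 63, y 29 to 40, 58 mm high. All heights are above the table.
- stop (a point): Middle of the stop, the grey head's front face, at station x = +65 mm, 28 mm above the table. The head is 85 mm high (station y -60 to +40, x 65 to 175) with a motor behind it to x = 225.
- flap (a joint): Angle of the spring flap (rad): 0 shut, 1.0 end stop. A rocker on a pin parallel to the feed; pushing down the press bar on the pin's +y side lifts the roof and tongue on its -y side. Along the feed it cannot give. Above 0.75 the tongue is clear of the blank; let down on the blank it rests at about 0.7. A spring shuts it: the bar needs about 2 N to start and 3 to 5 N to hold at 0.9.
- pin (a point): Front end of the flap's hinge pin: station x = 0, y = +34 mm, 56 mm above the table. From here the flap's 4 mm roof plate reaches 56 mm towards -y and from x = 3 to 63 mm; open, its edge stands up to 105 mm above the table.
- bar (a point): Point on the press bar, a steel rod 20 mm thick along the feed, from 95 mm before this point to 160 mm beyond; up to 110 mm beyond it is free to press, a finger may slide along it. Shut, this point is on its top: station x = -120, y = 82, 76 mm above the table. Pressed, the rod's axis and top: at 0.5 rad y = 81, top 58; 0.75: y = 76, top 41; 0.9: y = 72, top 35; 1.0: y = 68, top 31 mm.
- tongue (a point): Middle of the lower edge of the flap's tongue (20 mm wide, 6 mm thick); shut, it is at station x = 3, y = -10 mm, 16 mm above the table.
- blank: Loose square wooden blank 120 x 40 x 40 mm, 130 g, lying in the channel before the flap, long side along the feed. Origin at the centre of its underside, its x along its length (feed direction), z up.
- blank_mid (a point): Centre of the blank, 60 mm from either end and 20 mm above its underside. Fully home it is at station x = +5 mm, y about 0, 28 mm above the table; the blank's rear end is then 55 mm before the mouth, still in the open. At the start its front end is 8 to 50 mm before the mouth.
- home (a point): Where the centre of the blank is when it is fully home: a point fixed to the station, at x = +5 mm, y = 0, 28 mm above the table.
- mallet: Bystander: wooden mallet standing on its head, 68 mm across, 180 mm high; origin under its centre.
- centre: Bystander: small steel lathe centre standing upright, 32 mm across, 68 mm high; origin under its centre.
- tin: Bystander: closed brown jar, 64 mm across, 85 mm high; origin under its centre.
Mind the look-alikes: they are no part of the job. There is more than one size of the blank; the one meant has the size given above.

How it is judged:
By the outcome, as a careful person would: the job done as asked, in the order asked, and still so for the second after the job is handed in, with the robot touching nothing.
It also fails if it takes over 51 s, if anything falls off the work surface, if the arm or the gripper's body presses on something with over 40 N, if the wrist force passes 120 N, or if a joint passes its speed limit or range.

## Robot

A 6-joint arm with a two-finger parallel gripper is mounted at the origin on the work surface. World frame = base frame: x ahead of the robot, y to its left, z up, the work surface at z = 0. Lengths are in m, angles in rad, forces in N, time in s.
With the tool pointing down it reaches from about 0.325 to 0.85 m from the base axis. Payload 4.4 kg.
Tool frame: the origin (TCP) lies on the front face of the gripper's body, between the roots of the fingers; the fingertips stand 97 mm ahead of it and the grasp point (between the pads) lies ctrl.grasp_offset ahead of it (ctrl.grasp_offset is the distance from the TCP to the grasp point, in m); x points along the fingers, y is the direction in which the jaws open and shut, and the axes are right-handed (so a half turn about x gives the same grasp; the last joint's range is limited). The gripper opens to 94 mm and grips with 3 to 60 N. Pads are 16 mm wide; open, the fingers measure 119 mm over their backs; the gripper's body (75 mm by 177 mm) begins 78 mm behind the grasp point.
Start: joints at [0.976, 0.207, 1.542, -0, 1.393, -0.15], TCP at [0.247, 0.519, 0.303] pointing down, gripper open.
Joint ranges: [-2.73, 2.73], [-0.86, 2.22], [0.23, 2.46], [-1.11, 4.25], [0.08, 2.63], [-2.82, 2.82]. Speed limits (rad/s): [2.79, 2.79, 3.14, 3.14, 3.14, 3.14].

## Interface

Orientations are given as a 3x3 rotation matrix whose columns are the frame's x, y, z axes.
In Python, from bench import sensors, cams, job, ctrl gives the robot as it stands.
- The arm moves only by the tool jog_arm, never from a script. Its argument "increments" is a list of rows, each an object of numbers: "tx", "ty", "tz": the shift along the world's x, y, z in m; "rx", "ry", "rz": the turn, a rotation vector about the world's x, y, z in degrees; "grip": the finger opening in m, from 0 to 0.094. A call has 1 to 12 rows; each row is the pose to reach, as a shift and turn from the pose commanded when the call began; what a row does not reach only later rows make up. A row lasts 1/8 s, in which the tool goes at most 62.5 mm and 10.7 degrees, less where a joint would pass 70% of its speed; a pose out of reach is approached as far as the arm can. A call with a gripper value outside its range is refused whole. The fingers move at their own pace and stop on an object; "grip_force" is the grip in N (left out, the last holds). Time passes only in rows, so rows that repeat a pose let the fingers close. It gives the time, the measured TCP pose, the force and the opening at its end, in the units of the state.
- sensors.read_state(): the state, without advancing time (a new reading comes with each control period).
- cams.capture(name): name is "scene" or "top" or "wrist"; returns a dict with "color" (420x560x3 uint8, red, green, blue), "intrinsics" (3x3 intrinsics, pixels), "D" ([k1, k2, p1, p2, k3] as OpenCV has them; the pictures are not rectified), "world_to_cam" (4x4, takes a point from world to camera coordinates). Camera axes: x right, y up, looking along -z (the intrinsics and any distortion apply to the point x, -y, -z); pixel columns grow to the right and rows downward; lengths in m; the calibration is good to about 2 mm. A picture is of the moment at which its call begins. There is no depth.
- job.job_done(): hands the job in, once; it reports no verdict.
The state is a dict: "t": time; "qpos": joint angles; "qvel": joint speeds; "joint_torque": joint torques, N m; "tcp_pos": TCP position; "tcp_rot": TCP orientation; "contact_force": force on the tool from outside, world axes, zero at the start; "wrist_torque": the same for the moment, N m; "opening": opening from 0.0 (shut) to 1.0 (fully open).
Only numpy, scipy, OpenCV 4.12 (cv2) and the standard library are available. Lean on these libraries where they do the work, as an engineer would, in place of code of your own. Each camera call takes 0.05 s, during which the arm holds its last target.

## Working session

There is one attempt and no reset: what is moved stays moved. The work goes in short steps, Python scripts to look and compute and a tool call to move; the robot and the scene stay as the last step left them, time stands still between calls to the robot, and variables do not carry over. Pictures are saved under pics/ and viewed, and the job is handed in when it is done.

Besides the shell and the picture viewer there is one more tool, called as name(argument=value, ...) on one line, values as JSON. jog_arm: Moves the arm, as the interface text tells. Its arguments: {"type":"object","properties":{"increments":{"type":"array"},"grip_force":{"type":"number"}},"required":["increments"]}

```bash
mkdir -p pics; ls; python3 - <<'E'
from bench import sensors,cams,ctrl
import cv2
s=sensors.read_state();print({k:(v if not hasattr(v,'round') else v) for k,v in s.items()});print(ctrl.grasp_offset)
for n in("scene","top","wrist"):
    c=cams.capture(n);cv2.imwrite(f"pics/{n}0.png",c["color"][:,:,::-1]);print(n,c["intrinsics"],c["D"],c["world_to_cam"])
E
```

```text
pics
{'t': 0.0, 'qpos': array([ 9.75505553e-01,  2.07396271e-01,  1.54291299e+00, -9.46180794e-06,
        1.39350222e+00, -1.50468462e-01]), 'qvel': array([ 5.15193762e-04,  1.14330133e-03, -1.27104597e-03, -3.66864375e-05,
       -5.60477121e-04, -1.26848483e-03]), 'joint_torque': array([ 8.09182111e-04, -3.70861530e+01, -2.81419855e+01,  6.97745592e-02,
        3.58200527e-02, -1.34557622e-04]), 'tcp_pos': array([0.24708912, 0.51856293, 0.30152348]), 'tcp_rot': array([[-1.23649516e-03,  4.30294617e-01,  9.02687661e-01],
       [-1.84237965e-03,  9.02685839e-01, -4.30296272e-01],
       [-9.99997538e-01, -2.19515263e-03, -3.23400623e-04]]), 'contact_force': array([-0.05754   ,  0.39860197, -0.33350034]), 'wrist_torque': array([ 0.04283645, -0.00937236,  0.0933567 ]), 'opening': 1.0020330980526369}
0.0784
scene [[493.41197175   0.         283.30224035]
 [  0.         493.41197175 201.36053413]
 [  0.           0.           1.        ]] [-0.04391706  0.          0.          0.          0.        ] [[-0.70047734  0.71361011  0.00959765  0.386658  ]
 [-0.42964398 -0.43239903  0.7927402
[... 215 characters left out ...]
        0.           1.        ]] [-0.02739434  0.          0.          0.          0.        ] [[ 0.01520662 -0.99928201  0.03470188  0.00738579]
 [ 0.98991899  0.01993371  0.14022498 -0.58115386]
 [-0.14081604  0.0322197   0.98951136 -0.71670865]
 [ 0.          0.          0.          1.        ]]
wrist [[294.5991679    0.         281.10172647]
 [  0.         294.5991679  214.72974407]
 [  0.           0.           1.        ]] [-0.06392674  0.          0.          0.          0.        ] [[ 0.43042713  0.9026231  -0.00200723 -0.57535045]
 [-0.86499441  0.41184598 -0.28664883  0.03031675]
 [-0.25790919  0.12511767  0.95803362 -0.39279235]
 [ 0.          0.          0.          1.        ]]
```

View pics/scene0.png

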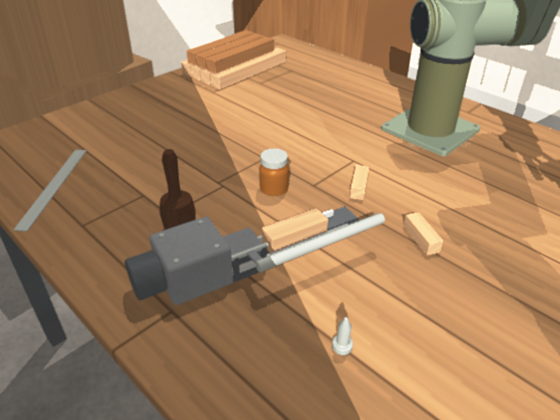

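View pics/top0.png

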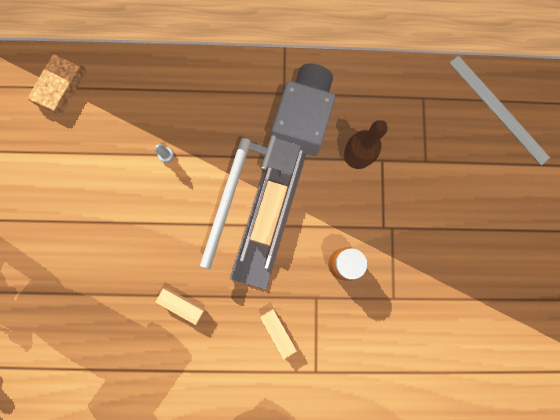

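View pics/wrist0.png

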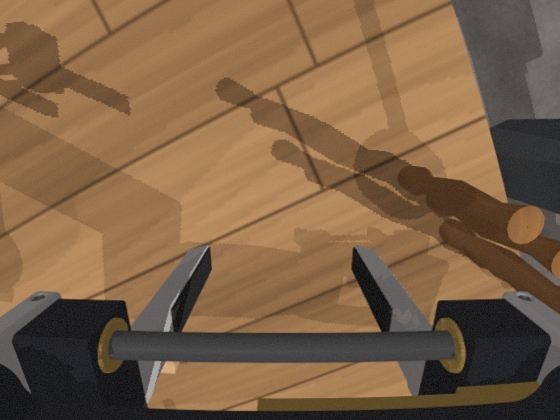

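Candidates in the top view are the blank in the channel (268,213), loose pieces at (180,305) and (278,333), and the block pile (55,83). By the description it is the one in the channel, and I'll check its size in close crops.

```bash
python3 - <<'E'
import cv2
a=cv2.imread("pics/top0.png");b=cv2.imread("pics/scene0.png")
cv2.imwrite("pics/tc.png",cv2.resize(a[55:300,190:345],None,fx=2.4*1,fy=2.4,interpolation=cv2.INTER_CUBIC))
cv2.imwrite("pics/sc.png",cv2.resize(b[190:310,120:400],None,fx=2.8,fy=2.8,interpolation=cv2.INTER_CUBIC))
E
```

```text
(no output)
```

View pics/tc.png

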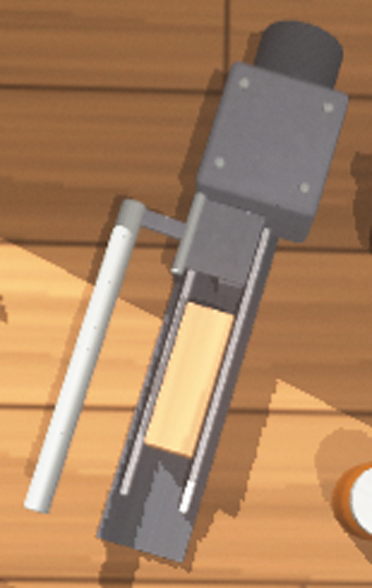

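View pics/sc.png

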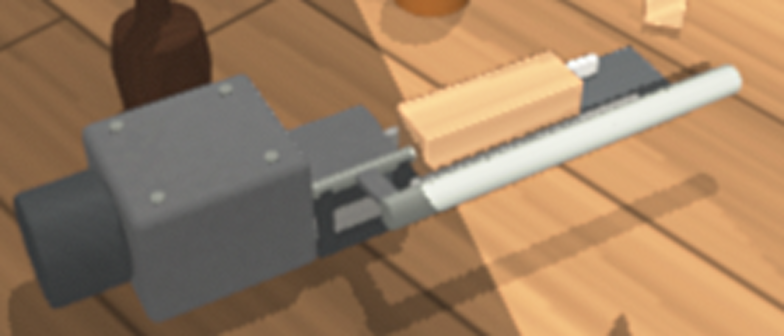

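```bash
cat > h.py <<'E'
import numpy as np,cv2
from scipy.optimize import least_squares
def proj(c,P):
    P=np.atleast_2d(P);Q=P@c["world_to_cam"][:3,:3].T+c["world_to_cam"][:3,3]
    Q=Q*[1,-1,-1];p,_=cv2.projectPoints(Q,np.zeros(3),np.zeros(3),c["intrinsics"],np.array(c["D"]));return p[:,0]
def T(p,L):
    L=np.atleast_2d(L)/1000.;c,s=np.cos(p[2]),np.sin(p[2])
    return np.c_[p[0]+c*L[:,0]-s*L[:,1],p[1]+s*L[:,0]+c*L[:,1],L[:,2]]
E
cat > fit.py <<'E'
from h import *
from bench import cams
ct=cams.capture("top");cs=cams.capture("scene")
top={(65,40,85):(198,195),(175,40,85):(237,62),(175,-60,85):(348,97),(65,-60,85):(308,215),(-185,24,22):(124,493),(-185,-24,22):(187,510),(-215,82,66):(37,508),(0,34,58):(177,272),(-225,None,8):None}
sc={(65,-60,85):(245,76),(65,40,85):(303,163),(175,-60,85):(88,128),(175,40,85):(133,233),(-215,82,66):(735,80),(0,34,57):(412,153)}
top={k:v for k,v in top.items() if v}
Lt=np.array(list(top));It=np.array(list(top.values()))/2.4+[190,55]
Ls=np.array(list(sc));Is=np.array(list(sc.values()))/2.8+[120,190]
f=lambda p:np.r_[(proj(ct,T(p,Lt))-It).ravel(),(proj(cs,T(p,Ls))-Is).ravel()]
r=least_squares(f,[.6,0,-.2],loss='soft_l1');print("station",r.x,r.x[2]*57.3);print(np.round(f(r.x).reshape(-1,2),1))
p=r.x
bt=np.array([(187,303),(235,316),(145,443),(192,458)])/2.4+[190,55]
bs=np.array([(425,138),(400,105),(582,82),(548,55)])/2.8+[120,190]
Lb=[(60,20,48),(60,-20,48),(-60,20,48),(-60,-20,48)]
g=lambda q:np.r_[(proj(ct,T(q,np.array(Lb)))-bt).ravel(),(proj(cs,T(q,np.array(Lb)))-bs).ravel()]
b=least_squares(g,[.5,0,p[2]],loss='soft_l1').x
c,s=np.cos(p[2]),np.sin(p[2]);d=b[:2]-p[:2]
print("blank",b,"in station",c*d[0]+s*d[1],-s*d[0]+c*d[1],"dyaw",b[2]-p[2]);print(np.round(g(b).reshape(-1,2),1))
# bystanders approx from top
E
python3 fit.py
```

```text
station [ 0.65178104  0.02888947 -0.26520876] -15.196461679742958
[[-3.2 -5.6]
 [-3.4 -2.3]
 [ 0.  -2.6]
 [ 1.8  0.7]
 [-0.4  1. ]
 [-3.1  0.8]
 [-1.   1.5]
 [-0.9 -1.2]
 [-0.3 -3.2]
 [ 3.5 -0.7]
 [-4.4 -1.4]
 [-0.1 -1.7]
 [-1.8 -1.7]
 [-2.1 -0. ]]
blank [ 0.57285555  0.04911656 -0.27020511] in station -0.08146781838658942 -0.00116731014288678 dyaw -0.004996352893998024
[[-0.5 -0.4]
 [-0.8 -0. ]
 [-1.1  0.3]
 [-0.5 -0. ]
 [-0.3 -0.1]
 [-1.9 -1. ]
 [-0.4 -1.2]
 [ 0.1 -3. ]]
```

```bash
cat > ov.py <<'E'
from h import *
import sys
def box(x0,x1,y0,y1,z0,z1):
    v=[(x,y,z) for x in(x0,x1) for y in(y0,y1) for z in(z0,z1)]
    return [(a,b) for i,a in enumerate(v) for b in v[i+1:] if sum(m!=n for m,n in zip(a,b))==1]
def overlay(p,c,crop,f,name,bx=None):
    im=cv2.resize(c["color"][crop[1]:crop[3],crop[0]:crop[2],::-1],None,fx=f,fy=f,interpolation=cv2.INTER_CUBIC)
    E=[(e,(0,255,0)) for e in box(65,175,-60,40,0,85)+box(-225,65,-40,40,0,8)+box(-185,65,-22.5,22.5,8,22)]+[(e,(0,0,255)) for e in box(-215,40,72,92,56,76)+box(0,63,29,40,0,58)]
    for (a,b),col in E:
        q=(proj(c,T(p,np.array([a,b],float)))-[crop[0]-.5,crop[1]-.5])*f-.5
        cv2.line(im,*[tuple(int(v) for v in np.round(t)) for t in q],col,1)
    cv2.imwrite(name,im)
if __name__=="__main__":
    from bench import cams
    p=[float(v) for v in sys.argv[1:4]]
    overlay(p,cams.capture("top"),(190,55,345,300),2.4,"pics/ot"+sys.argv[4]+".png")
    overlay(p,cams.capture("scene"),(120,190,400,310),2.8,"pics/os"+sys.argv[4]+".png")
E
python3 ov.py .6518 .0289 -.2652 1
```

```text
(no output)
```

View pics/ot1.png

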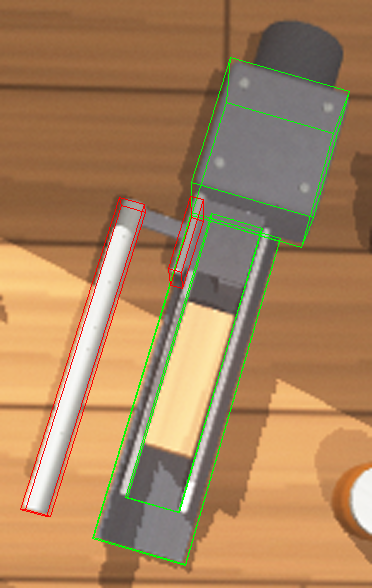

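View pics/os1.png

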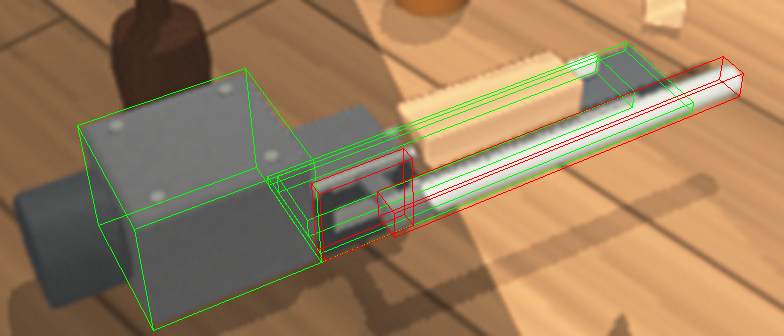

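The blank in the channel (268,213) fits 120×40×40 to within about 1 px in both views. Its front end is at station x≈-21 mm, inside the given 8–50 mm. The two loose pieces lie outside the station. The station overlay also agrees at the rails, bar end and pin.

Plan: align the jaws across the feed with finger centres about 76 mm apart, one finger over the bar and one behind the blank. First I hover.

jog_arm(increments=[{"tx": 0.03, "ty": -0.05, "tz": 0, "rz": 5, "grip": 0.0635}, {"tx": 0.06, "ty": -0.1, "tz": -0.01, "rz": 10.3, "grip": 0.0635}, {"tx": 0.09, "ty": -0.15, "tz": -0.02, "rz": 10.3, "grip": 0.0635}, {"tx": 0.125, "ty": -0.2, "tz": -0.03, "rz": 10.3, "grip": 0.0635}, {"tx": 0.16, "ty": -0.25, "tz": -0.04, "rz": 10.3, "grip": 0.0635}, {"tx": 0.19, "ty": -0.3, "tz": -0.05, "rz": 10.3, "grip": 0.0635}, {"tx": 0.22, "ty": -0.35, "tz": -0.06, "rz": 10.3, "grip": 0.0635}, {"tx": 0.245, "ty": -0.39, "tz": -0.07, "rz": 10.3, "grip": 0.0635}, {"tx": 0.256, "ty": -0.41, "tz": -0.08, "rz": 10.3, "grip": 0.0635}, {"tx": 0.256, "ty": -0.41, "tz": -0.08, "rz": 10.3, "grip": 0.0635}, {"tx": 0.256, "ty": -0.41, "tz": -0.08, "rz": 10.3, "grip": 0.0635}])

```text
invalid input at $.increments[0]: expected keys tx, ty, tz, rx, ry, rz, grip
```

```bash
cat > st.py <<'E'
from h import *
from bench import sensors,cams
import sys
s=sensors.read_state();p=np.array([.6518,.0289,-.2652])
R=s["tcp_rot"];c_,s_=np.cos(p[2]),np.sin(p[2])
def S(w):
    d=w-np.r_[p[:2],0];return np.round(np.r_[c_*d[0]+s_*d[1],-s_*d[0]+c_*d[1],d[2]]*1000,1)
g=s["opening"]*.094
print("t",s["t"],"tcp",s["tcp_pos"],"S",S(s["tcp_pos"]),"open",g,"F",s["contact_force"].round(2),"q",s["qpos"].round(2))
print(R.round(3).tolist())
tips=[s["tcp_pos"]+R[:,0]*.097+k*R[:,1]*(g/2+.00625) for k in(-1,1)]
for t in tips: print("tip",S(t))
n=sys.argv[1]
for nm in("wrist","top","scene"):
    c=cams.capture(nm);im=c["color"][:,:,::-1].copy()
    for t in tips:
        q=proj(c,t)[0]
        if nm!="wrist":cv2.circle(im,(int(q[0]),int(q[1])),3,(255,0,255),1)
    if nm=="scene": im=cv2.resize(im[150:330,120:440],None,fx=2.4,fy=2.4,interpolation=cv2.INTER_CUBIC)
    if nm=="top": im=cv2.resize(im[80:300,160:400],None,fx=2.4,fy=2.4,interpolation=cv2.INTER_CUBIC)
    cv2.imwrite(f"pics/{nm}{n}.png",im)
E
python3 st.py 1
```

```text
t 0.35 tcp [0.24735042 0.51893594 0.30236487] S [-518.7  366.9  302.4] open 0.09374785630459015 F [ 0.4  -0.69  0.64] q [ 0.98  0.21  1.54  0.    1.39 -0.15]
[[-0.0, 0.43, 0.903], [-0.0, 0.903, -0.43], [-1.0, -0.001, -0.0]]
tip [-528.3  314.6  205.4]
tip [-509.3  419.1  205.3]
```

All keys are required in each row.

jog_arm(increments=[{"tx": 0.03, "ty": -0.05, "tz": 0, "rx": 0, "ry": 0, "rz": 5, "grip": 0.0635}, {"tx": 0.06, "ty": -0.1, "tz": -0.01, "rx": 0, "ry": 0, "rz": 10.3, "grip": 0.0635}, {"tx": 0.09, "ty": -0.15, "tz": -0.02, "rx": 0, "ry": 0, "rz": 10.3, "grip": 0.0635}, {"tx": 0.125, "ty": -0.2, "tz": -0.03, "rx": 0, "ry": 0, "rz": 10.3, "grip": 0.0635}, {"tx": 0.16, "ty": -0.25, "tz": -0.04, "rx": 0, "ry": 0, "rz": 10.3, "grip": 0.0635}, {"tx": 0.19, "ty": -0.3, "tz": -0.05, "rx": 0, "ry": 0, "rz": 10.3, "grip": 0.0635}, {"tx": 0.22, "ty": -0.35, "tz": -0.06, "rx": 0, "ry": 0, "rz": 10.3, "grip": 0.0635}, {"tx": 0.245, "ty": -0.39, "tz": -0.07, "rx": 0, "ry": 0, "rz": 10.3, "grip": 0.0635}, {"tx": 0.256, "ty": -0.41, "tz": -0.08, "rx": 0, "ry": 0, "rz": 10.3, "grip": 0.0635}, {"tx": 0.256, "ty": -0.41, "tz": -0.08, "rx": 0, "ry": 0, "rz": 10.3, "grip": 0.0635}, {"tx": 0.256, "ty": -0.41, "tz": -0.08, "rx": 0, "ry": 0, "rz": 10.3, "grip": 0.0635}])

```text
t: 1.88
tcp_pos: [0.5031, 0.1097, 0.2229]
tcp_rot: [[-0.0, 0.262, 0.965], [0.0, 0.965, -0.262], [-1.0, 0.0, -0.0]]
contact_force: [-1.3, 0.8, -1.2]
opening: 0.675
```

```bash
python3 st.py 1
```

```text
t 1.875 tcp [0.50313148 0.10972538 0.22292205] S [-164.7   39.   222.9] open 0.06341738904571993 F [-1.32  0.76 -1.16] q [ 0.05  0.16  1.77  0.    1.21 -1.26]
[[-0.0, 0.262, 0.965], [0.0, 0.965, -0.262], [-1.0, 0.0, -0.0]]
tip [-164.7    1.1  125.9]
tip [-164.7   77.   125.9]
```

View pics/wrist1.png

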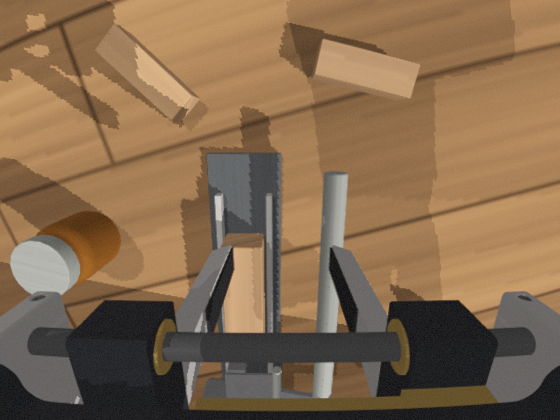

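View pics/scene1.png

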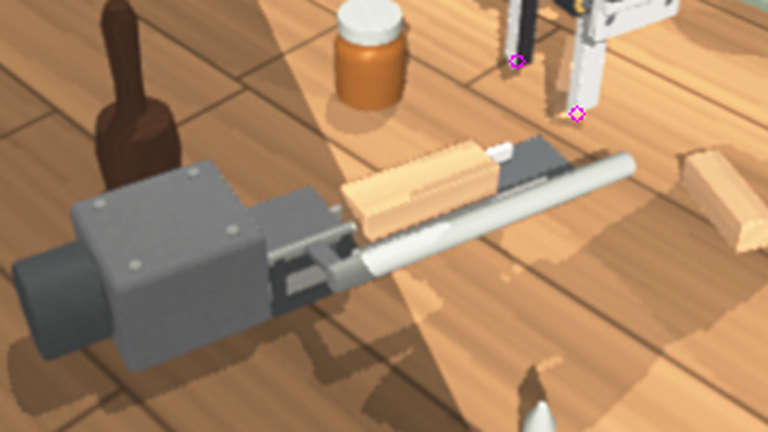

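The wrist view shows the bed end at about (245,155), the rail ends at (219,197) and (269,195), the bar end at (335,175), and the fingers straddling as planned. I'll overlay the station model on this view.

```bash
python3 - <<'E'
from ov import *
from bench import cams
overlay([.6518,.0289,-.2652],cams.capture("wrist"),(180,130,380,410),2,"pics/ow1.png")
E
```

```text
(no output)
```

View pics/ow1.png

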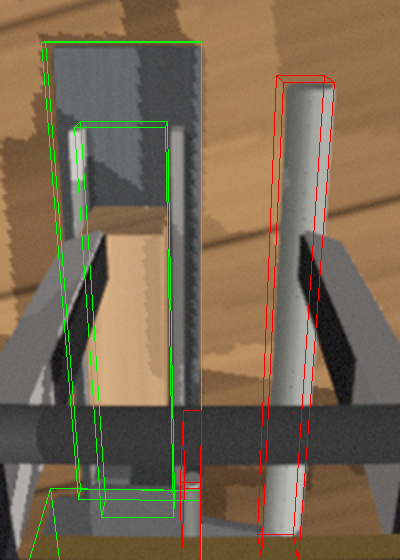

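The overlay shows the station about 2 mm further toward +y and +x than modelled, which puts the tips at y≈-1 and 75. That is fine. Now I press down in two stages.

jog_arm(increments=[{"tx": 0, "ty": 0, "tz": -0.025, "rx": 0, "ry": 0, "rz": 0, "grip": 0.0635}, {"tx": 0, "ty": 0, "tz": -0.043, "rx": 0, "ry": 0, "rz": 0, "grip": 0.0635}, {"tx": 0, "ty": 0, "tz": -0.05, "rx": 0, "ry": 0, "rz": 0, "grip": 0.0635}, {"tx": 0, "ty": 0, "tz": -0.056, "rx": 0, "ry": 0, "rz": 0, "grip": 0.0635}, {"tx": 0, "ty": 0, "tz": -0.062, "rx": 0, "ry": 0, "rz": 0, "grip": 0.0635}, {"tx": 0, "ty": 0, "tz": -0.068, "rx": 0, "ry": 0, "rz": 0, "grip": 0.0635}, {"tx": 0, "ty": 0, "tz": -0.068, "rx": 0, "ry": 0, "rz": 0, "grip": 0.0635}])

```text
t: 2.95
tcp_pos: [0.5038, 0.1089, 0.1548]
tcp_rot: [[0.001, 0.262, 0.965], [-0.0, 0.965, -0.262], [-1.0, 0.0, 0.001]]
contact_force: [0.3, 0.3, 2.2]
opening: 0.675
```

```bash
python3 st.py 2
```

```text
t 2.95 tcp [0.50379565 0.10890407 0.15475235] S [-163.8   38.4  154.8] open 0.0634350472277316 F [0.31 0.34 2.18] q [ 0.04  0.26  1.82 -0.    1.07 -1.26]
[[0.001, 0.262, 0.965], [-0.0, 0.965, -0.262], [-1.0, 0.0, 0.001]]
tip [-163.7    0.4   57.8]
tip [-163.7   76.4   57.8]
```

View pics/wrist2.png

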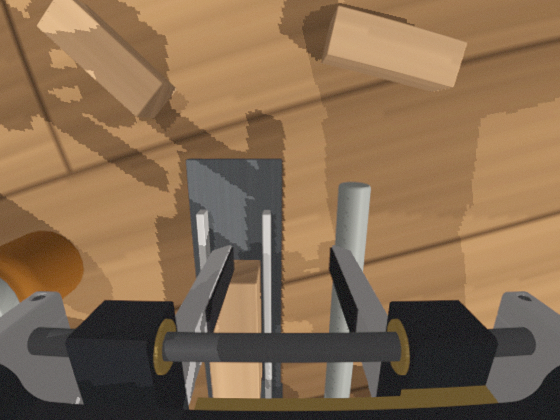

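View pics/scene2.png

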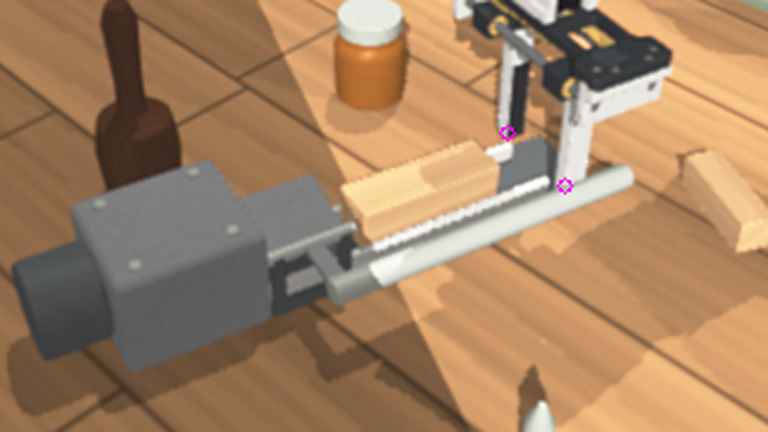

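The bar is going down (force 2.2 N) with the finger on it. The other finger hangs behind the blank. I continue to a tip height of about 34 mm.

jog_arm(increments=[{"tx": 0, "ty": 0, "tz": -0.005, "rx": 0, "ry": 0, "rz": 0, "grip": 0.0635}, {"tx": 0, "ty": 0, "tz": -0.01, "rx": 0, "ry": 0, "rz": 0, "grip": 0.0635}, {"tx": 0, "ty": 0, "tz": -0.015, "rx": 0, "ry": 0, "rz": 0, "grip": 0.0635}, {"tx": 0, "ty": -0.001, "tz": -0.02, "rx": 0, "ry": 0, "rz": 0, "grip": 0.0635}, {"tx": 0, "ty": -0.001, "tz": -0.024, "rx": 0, "ry": 0, "rz": 0, "grip": 0.0635}, {"tx": 0, "ty": -0.001, "tz": -0.024, "rx": 0, "ry": 0, "rz": 0, "grip": 0.0635}])

```text
t: 3.85
tcp_pos: [0.5031, 0.105, 0.1312]
tcp_rot: [[-0.002, 0.26, 0.966], [-0.007, 0.965, -0.26], [-1.0, -0.007, -0.001]]
contact_force: [-4.4, -11.9, 13.7]
opening: 0.678
```

```bash
python3 st.py 3
```

```text
t 3.85 tcp [0.50307273 0.10495191 0.13118548] S [-163.5   34.4  131.2] open 0.06372200514720573 F [ -4.41 -11.91  13.74] q [ 0.04  0.29  1.83 -0.01  1.02 -1.26]
[[-0.002, 0.26, 0.966], [-0.007, 0.965, -0.26], [-1.0, -0.007, -0.001]]
tip [-163.4   -4.4   34.5]
tip [-163.6   71.8   33.9]
```

View pics/wrist3.png

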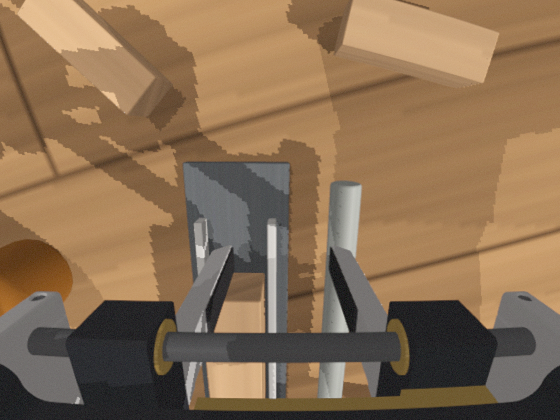

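View pics/scene3.png

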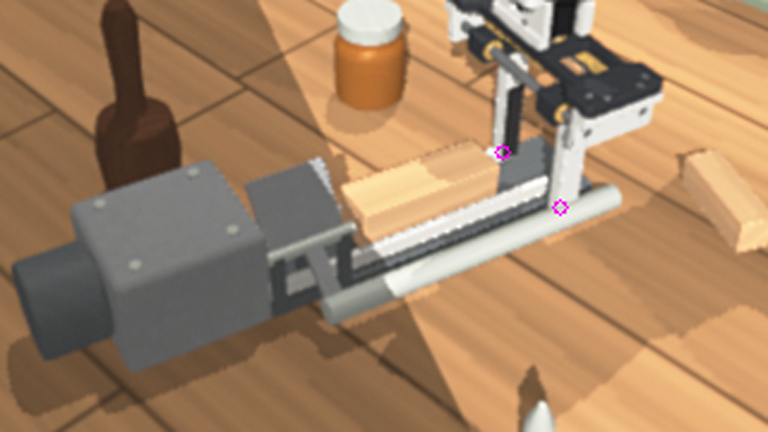

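View pics/top3.png

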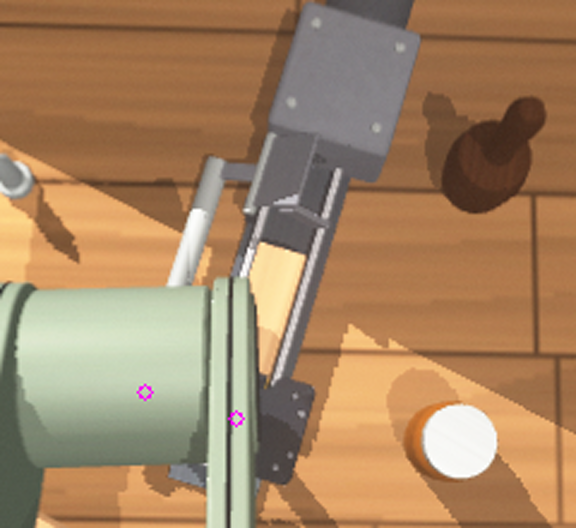

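The flap is well up: its roof edge in the scene crop is at about (318,160), clear of the blank. The 12 N side force is the bar's friction dragging the finger along its arc. I'll take that strain off by moving 3 mm toward -y, then feed.

jog_arm(increments=[{"tx": -0.001, "ty": -0.003, "tz": 0, "rx": 0, "ry": 0, "rz": 0, "grip": 0.0635}, {"tx": -0.001, "ty": -0.003, "tz": 0, "rx": 0, "ry": 0, "rz": 0, "grip": 0.0635}, {"tx": 0.004, "ty": -0.0043, "tz": 0, "rx": 0, "ry": 0, "rz": 0, "grip": 0.0635}, {"tx": 0.009, "ty": -0.0057, "tz": 0, "rx": 0, "ry": 0, "rz": 0, "grip": 0.0635}, {"tx": 0.014, "ty": -0.007, "tz": 0, "rx": 0, "ry": 0, "rz": 0, "grip": 0.0635}, {"tx": 0.018, "ty": -0.008, "tz": 0, "rx": 0, "ry": 0, "rz": 0, "grip": 0.0635}, {"tx": 0.022, "ty": -0.009, "tz": 0, "rx": 0, "ry": 0, "rz": 0, "grip": 0.0635}, {"tx": 0.022, "ty": -0.009, "tz": 0, "rx": 0, "ry": 0, "rz": 0, "grip": 0.0635}])

```text
t: 5.0
tcp_pos: [0.5192, 0.0979, 0.1285]
tcp_rot: [[-0.018, 0.26, 0.965], [-0.003, 0.966, -0.26], [-1.0, -0.008, -0.016]]
contact_force: [-13.4, -5.7, 12.4]
opening: 0.676
```

```bash
python3 st.py 4
```

```text
t 5.0 tcp [0.51921713 0.09790193 0.12849803] S [-146.    31.8  128.5] open 0.06350279121671167 F [-13.4   -5.66  12.44] q [ 0.02  0.33  1.79 -0.    1.04 -1.28]
[[-0.018, 0.26, 0.965], [-0.003, 0.966, -0.26], [-1.0, -0.008, -0.016]]
tip [-147.5   -6.9   31.8]
tip [-147.7   69.1   31.2]
```

View pics/scene4.png

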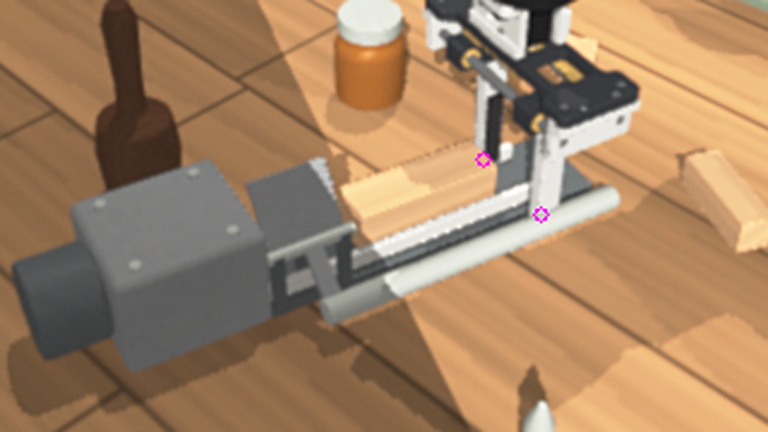

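View pics/wrist4.png

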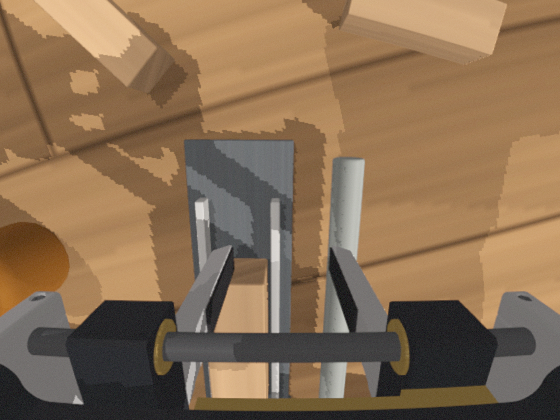

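The bar is at its end stop and friction is high, so I'll ease up 3 mm and keep feeding.

jog_arm(increments=[{"tx": 0, "ty": 0, "tz": 0.002, "rx": 0, "ry": 0, "rz": 0, "grip": 0.0635}, {"tx": 0.003, "ty": -0.0008, "tz": 0.003, "rx": 0, "ry": 0, "rz": 0, "grip": 0.0635}, {"tx": 0.007, "ty": -0.0019, "tz": 0.003, "rx": 0, "ry": 0, "rz": 0, "grip": 0.0635}, {"tx": 0.011, "ty": -0.003, "tz": 0.003, "rx": 0, "ry": 0, "rz": 0, "grip": 0.0635}, {"tx": 0.015, "ty": -0.0041, "tz": 0.003, "rx": 0, "ry": 0, "rz": 0, "grip": 0.0635}, {"tx": 0.019, "ty": -0.0052, "tz": 0.003, "rx": 0, "ry": 0, "rz": 0, "grip": 0.0635}])

```text
t: 5.9
tcp_pos: [0.5382, 0.0935, 0.1313]
tcp_rot: [[-0.018, 0.261, 0.965], [-0.002, 0.965, -0.261], [-1.0, -0.006, -0.017]]
contact_force: [-13.4, -3.6, 12.6]
opening: 0.677
```

```bash
python3 st.py 5
```

```text
t 5.9 tcp [0.53817447 0.09348057 0.13125634] S [-126.6   32.5  131.3] open 0.06360684496351017 F [-13.37  -3.63  12.61] q [ 0.01  0.36  1.74 -0.    1.06 -1.29]
[[-0.018, 0.261, 0.965], [-0.002, 0.965, -0.261], [-1.0, -0.006, -0.017]]
tip [-128.1   -6.1   34.5]
tip [-128.3   70.    34. ]
```

View pics/scene5.png

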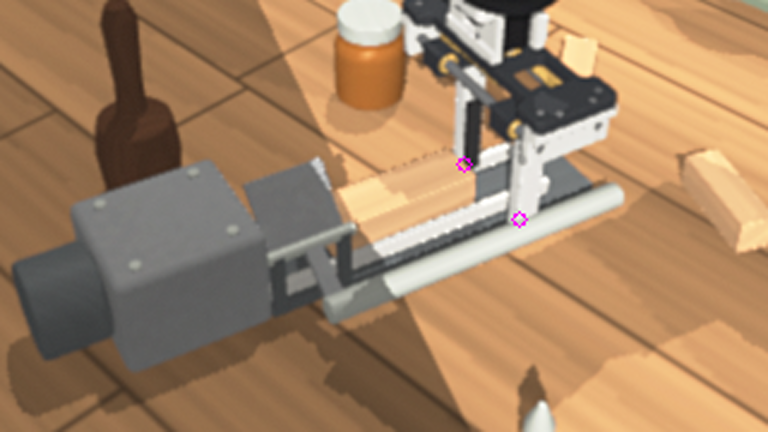

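View pics/top5.png

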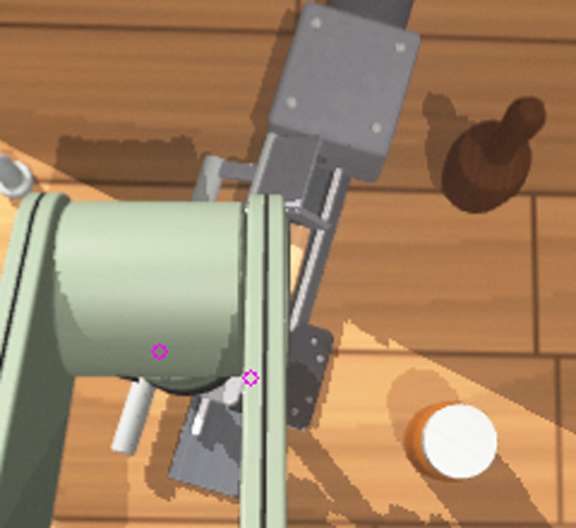

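The blank is moving with the finger; its rear edge is at about (475,185) in the scene crop. The flap is still high, with the bar top at about 34 mm (≈0.9 rad). I'll keep feeding.

jog_arm(increments=[{"tx": 0.005, "ty": -0.0014, "tz": 0, "rx": 0, "ry": 0, "rz": 0, "grip": 0.0635}, {"tx": 0.01, "ty": -0.0027, "tz": 0, "rx": 0, "ry": 0, "rz": 0, "grip": 0.0635}, {"tx": 0.015, "ty": -0.0041, "tz": 0, "rx": 0, "ry": 0, "rz": 0, "grip": 0.0635}, {"tx": 0.02, "ty": -0.0054, "tz": 0, "rx": 0, "ry": 0, "rz": 0, "grip": 0.0635}, {"tx": 0.025, "ty": -0.0068, "tz": 0, "rx": 0, "ry": 0, "rz": 0, "grip": 0.0635}, {"tx": 0.03, "ty": -0.0081, "tz": 0, "rx": 0, "ry": 0, "rz": 0, "grip": 0.0635}, {"tx": 0.035, "ty": -0.0095, "tz": 0, "rx": 0, "ry": 0, "rz": 0, "grip": 0.0635}])

```text
t: 6.92
tcp_pos: [0.5724, 0.0835, 0.131]
tcp_rot: [[-0.02, 0.26, 0.965], [-0.003, 0.966, -0.26], [-1.0, -0.008, -0.019]]
contact_force: [-15.4, -5.0, 11.5]
opening: 0.676
```

```bash
python3 st.py 6
```

```text
t 6.925 tcp [0.57241868 0.08350556 0.13097   ] S [-90.9  31.9 131. ] open 0.06357922997497967 F [-15.41  -4.96  11.49] q [-0.    0.42  1.66 -0.    1.09 -1.31]
[[-0.02, 0.26, 0.965], [-0.003, 0.966, -0.26], [-1.0, -0.008, -0.019]]
tip [-92.7  -6.9  34.3]
tip [-92.8  69.2  33.7]
```

View pics/scene6.png

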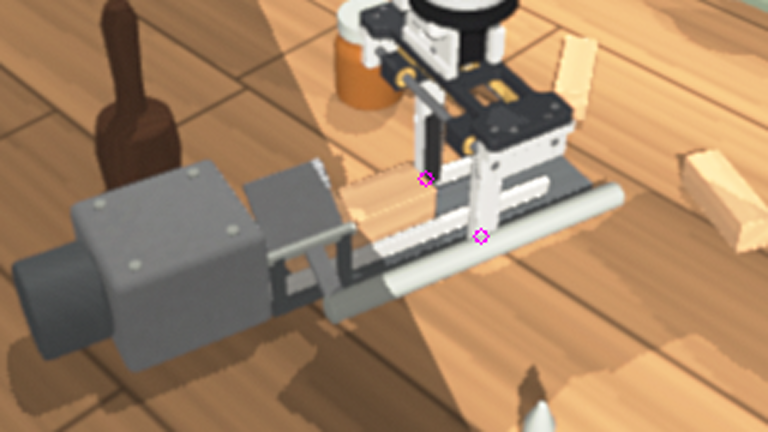

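View pics/wrist6.png

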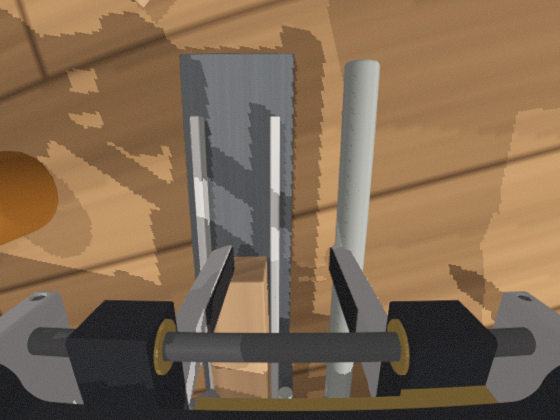

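The blank is now sliding under the raised flap, and forces are steady. About 30 mm remain.

jog_arm(increments=[{"tx": 0.005, "ty": -0.0014, "tz": 0, "rx": 0, "ry": 0, "rz": 0, "grip": 0.0635}, {"tx": 0.01, "ty": -0.0027, "tz": 0, "rx": 0, "ry": 0, "rz": 0, "grip": 0.0635}, {"tx": 0.015, "ty": -0.0041, "tz": 0, "rx": 0, "ry": 0, "rz": 0, "grip": 0.0635}, {"tx": 0.019, "ty": -0.0051, "tz": 0, "rx": 0, "ry": 0, "rz": 0, "grip": 0.0635}, {"tx": 0.022, "ty": -0.006, "tz": 0, "rx": 0, "ry": 0, "rz": 0, "grip": 0.0635}, {"tx": 0.024, "ty": -0.0065, "tz": 0, "rx": 0, "ry": 0, "rz": 0, "grip": 0.0635}])

```text
t: 7.82
tcp_pos: [0.597, 0.0766, 0.1309]
tcp_rot: [[-0.019, 0.26, 0.965], [-0.003, 0.966, -0.26], [-1.0, -0.008, -0.017]]
contact_force: [-14.0, -5.0, 10.7]
opening: 0.67
```

jog_arm(increments=[{"tx": 0.002, "ty": -0.0005, "tz": 0, "rx": 0, "ry": 0, "rz": 0, "grip": 0.0635}, {"tx": 0.004, "ty": -0.0011, "tz": 0, "rx": 0, "ry": 0, "rz": 0, "grip": 0.0635}])

```text
t: 8.07
tcp_pos: [0.6004, 0.0756, 0.1309]
tcp_rot: [[-0.021, 0.261, 0.965], [-0.003, 0.965, -0.261], [-1.0, -0.008, -0.019]]
contact_force: [-17.8, -4.9, 14.3]
opening: 0.678
```

```bash
python3 st.py 7
```

```text
t 8.075 tcp [0.6003688  0.07564705 0.13094156] S [-61.9  31.6 130.9] open 0.06375529594719101 F [-17.84  -4.9   14.29] q [-0.02  0.47  1.58 -0.    1.11 -1.32]
[[-0.021, 0.261, 0.965], [-0.003, 0.965, -0.261], [-1.0, -0.008, -0.019]]
tip [-63.7  -7.3  34.3]
tip [-63.8  69.   33.7]
```

View pics/scene7.png

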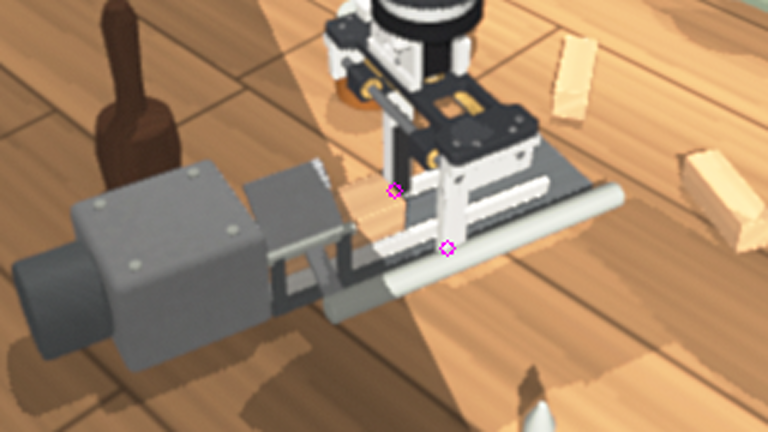

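View pics/wrist7.png

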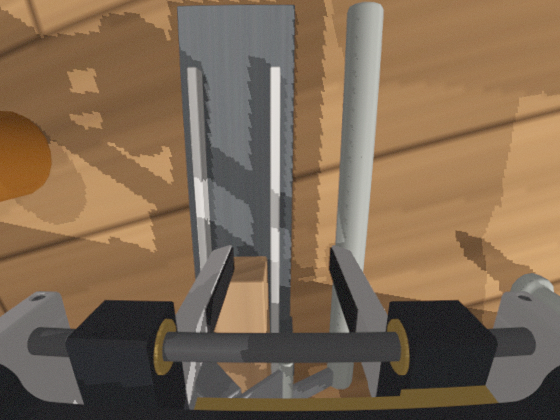

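Just about at home. I'll creep on and watch for the force to rise at the stop.

jog_arm(increments=[{"tx": 0.002, "ty": -0.0005, "tz": 0, "rx": 0, "ry": 0, "rz": 0, "grip": 0.0635}, {"tx": 0.003, "ty": -0.0008, "tz": 0, "rx": 0, "ry": 0, "rz": 0, "grip": 0.0635}])

```text
t: 8.48
tcp_pos: [0.601, 0.0755, 0.1309]
tcp_rot: [[-0.027, 0.261, 0.965], [-0.002, 0.965, -0.261], [-1.0, -0.009, -0.026]]
contact_force: [-21.8, -2.3, 19.9]
opening: 0.674
```

jog_arm(increments=[{"tx": 0.002, "ty": -0.0005, "tz": 0, "rx": 0, "ry": 0, "rz": 0, "grip": 0.0635}, {"tx": 0.003, "ty": -0.0008, "tz": 0, "rx": 0, "ry": 0, "rz": 0, "grip": 0.0635}])

```text
t: 8.72
tcp_pos: [0.6018, 0.0754, 0.1309]
tcp_rot: [[-0.034, 0.262, 0.965], [-0.0, 0.965, -0.262], [-0.999, -0.009, -0.032]]
contact_force: [-29.4, -1.0, 24.9]
opening: 0.676
```

The tip has stalled at station x≈-63.7 with the force rising to 29 N, so the blank is against the stop. I'll unload by backing off along the feed with the bar still down, so that lifting doesn't drag the blank.

jog_arm(increments=[{"tx": -0.005, "ty": 0.0014, "tz": 0, "rx": 0, "ry": 0, "rz": 0, "grip": 0.0635}, {"tx": -0.01, "ty": 0.0027, "tz": 0, "rx": 0, "ry": 0, "rz": 0, "grip": 0.0635}, {"tx": -0.015, "ty": 0.0041, "tz": 0, "rx": 0, "ry": 0, "rz": 0, "grip": 0.0635}, {"tx": -0.02, "ty": 0.0054, "tz": 0, "rx": 0, "ry": 0, "rz": 0, "grip": 0.0635}, {"tx": -0.025, "ty": 0.0068, "tz": 0, "rx": 0, "ry": 0, "rz": 0, "grip": 0.0635}, {"tx": -0.03, "ty": 0.0081, "tz": 0, "rx": 0, "ry": 0, "rz": 0, "grip": 0.0635}, {"tx": -0.03, "ty": 0.0081, "tz": 0, "rx": 0, "ry": 0, "rz": 0, "grip": 0.0635}])

```text
t: 9.6
tcp_pos: [0.5846, 0.082, 0.1342]
tcp_rot: [[0.003, 0.262, 0.965], [-0.002, 0.965, -0.262], [-1.0, -0.001, 0.004]]
contact_force: [2.8, -4.7, 4.0]
opening: 0.676
```

```bash
python3 st.py 8; python3 - <<'E'
from h import *
from bench import cams
p=np.array([.6518,.0289,-.2652])
for nm,crop,f in(("scene",(230,190,330,290),6),("wrist",(180,180,300,420),2.5)):
    c=cams.capture(nm);im=cv2.resize(c["color"][crop[1]:crop[3],crop[0]:crop[2],::-1],None,fx=f,fy=f,interpolation=cv2.INTER_CUBIC)
    for dx,col in((0,(0,255,0)),(10,(255,0,0)),(-10,(0,0,255))):
        P=T(p,np.array([(-55-dx,-20,48),(-55-dx,20,48),(-55-dx,20,22)],float))
        q=(proj(c,P)-[crop[0]-.5,crop[1]-.5])*f-.5
        cv2.polylines(im,[q.round().astype(np.int32)],False,col,1)
    cv2.imwrite(f"pics/home_{nm}.png",im)
E
```

```text
t 9.6 tcp [0.5846342  0.08199563 0.13419842] S [-78.7  33.6 134.2] open 0.0635716355403008 F [ 2.85 -4.71  4.04] q [-0.01  0.42  1.64 -0.    1.08 -1.31]
[[0.003, 0.262, 0.965], [-0.002, 0.965, -0.262], [-1.0, -0.001, 0.004]]
tip [-78.4  -4.5  37.2]
tip [-78.3  71.5  37.2]
```

View pics/home_scene.png

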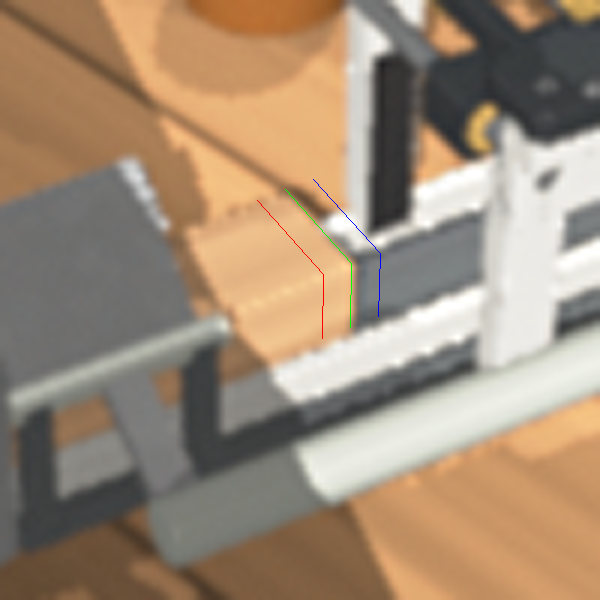

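View pics/home_wrist.png

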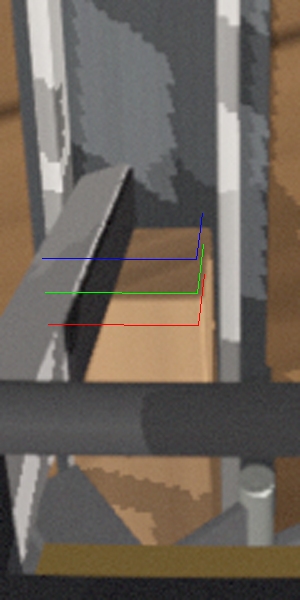

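Backed off, the blank's rear end lies on the predicted home line (green) in both views, and the flap is still up. Now I lift slowly to let the flap down, then move clear.

jog_arm(increments=[{"tx": 0, "ty": 0.001, "tz": 0.003, "rx": 0, "ry": 0, "rz": 0, "grip": 0.0635}, {"tx": 0, "ty": 0.002, "tz": 0.006, "rx": 0, "ry": 0, "rz": 0, "grip": 0.0635}, {"tx": 0, "ty": 0.003, "tz": 0.01, "rx": 0, "ry": 0, "rz": 0, "grip": 0.0635}, {"tx": 0, "ty": 0.003, "tz": 0.016, "rx": 0, "ry": 0, "rz": 0, "grip": 0.0635}, {"tx": 0, "ty": 0.003, "tz": 0.03, "rx": 0, "ry": 0, "rz": 0, "grip": 0.0635}, {"tx": 0, "ty": 0.003, "tz": 0.06, "rx": 0, "ry": 0, "rz": 0, "grip": 0.0635}, {"tx": -0.04, "ty": 0.003, "tz": 0.1, "rx": 0, "ry": 0, "rz": 0, "grip": 0.0635}, {"tx": -0.08, "ty": 0.04, "tz": 0.14, "rx": 0, "ry": 0, "rz": 0, "grip": 0.0635}, {"tx": -0.12, "ty": 0.09, "tz": 0.17, "rx": 0, "ry": 0, "rz": 0, "grip": 0.0635}, {"tx": -0.15, "ty": 0.14, "tz": 0.17, "rx": 0, "ry": 0, "rz": 0, "grip": 0.0635}, {"tx": -0.18, "ty": 0.19, "tz": 0.17, "rx": 0, "ry": 0, "rz": 0, "grip": 0.0635}, {"tx": -0.2, "ty": 0.24, "tz": 0.17, "rx": 0, "ry": 0, "rz": 0, "grip": 0.0635}])

```text
t: 11.35
tcp_pos: [0.382, 0.3248, 0.3054]
tcp_rot: [[0.002, 0.262, 0.965], [0.001, 0.965, -0.262], [-1.0, 0.002, 0.002]]
contact_force: [0.1, 0.1, -0.7]
opening: 0.679
```

```bash
python3 st.py 9;python3 - <<'E'
from h import *
from bench import cams
p=np.array([.6518,.0289,-.2652])
from ov import *
ims=[]
for nm,crop,f in(("scene",(200,190,330,290),4.5),("top",(220,80,340,290),2.8)):
    c=cams.capture(nm);im=cv2.resize(c["color"][crop[1]:crop[3],crop[0]:crop[2],::-1],None,fx=f,fy=f,interpolation=cv2.INTER_CUBIC)
    P=T(p,np.array([(-55,-20,48),(-55,20,48),(-55,20,22)],float))
    q=(proj(c,P)-[crop[0]-.5,crop[1]-.5])*f-.5
    cv2.polylines(im,[q.round().astype(np.int32)],False,(0,255,0),1)
    cv2.imwrite(f"pics/fin_{nm}.png",im)
E
```

```text
t 11.35 tcp [0.38202683 0.32482163 0.30542315] S [-337.9  214.9  305.4] open 0.06378405360460827 F [ 0.08  0.08 -0.68] q [ 0.53  0.05  1.72  0.    1.38 -0.77]
[[0.002, 0.262, 0.965], [0.001, 0.965, -0.262], [-1.0, 0.002, 0.002]]
tip [-337.7  176.9  208.3]
tip [-337.7  253.2  208.5]
```

View pics/fin_scene.png

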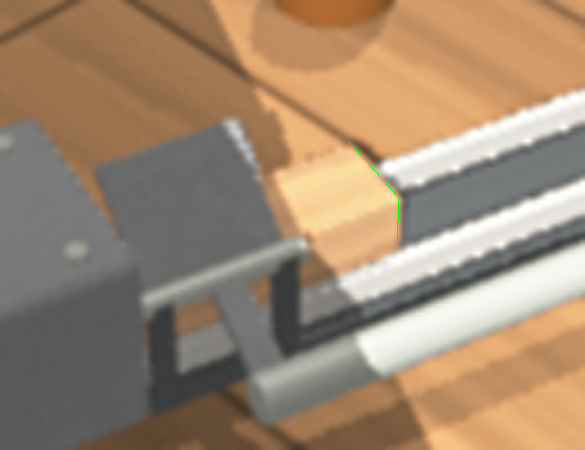

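View pics/top9.png

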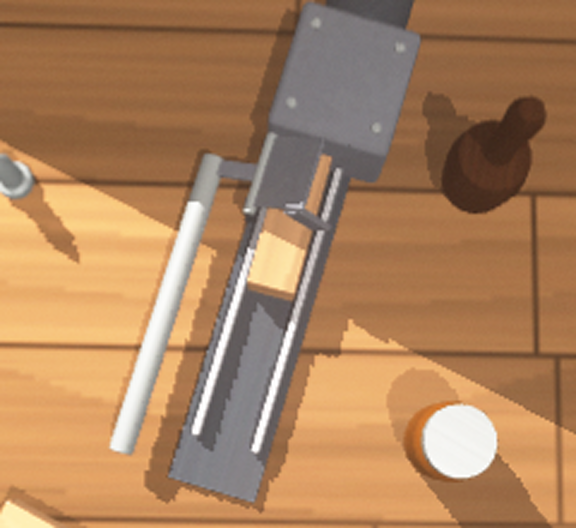

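```bash
python3 - <<'E'
from h import *
from bench import cams
c=cams.capture("top");im=c["color"][:,:,::-1]
cv2.imwrite("pics/ftz.png",cv2.resize(im[130:210,255:315],None,fx=7,fy=7,interpolation=cv2.INTER_CUBIC))
E
```

```text
(no output)
```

View pics/ftz.png

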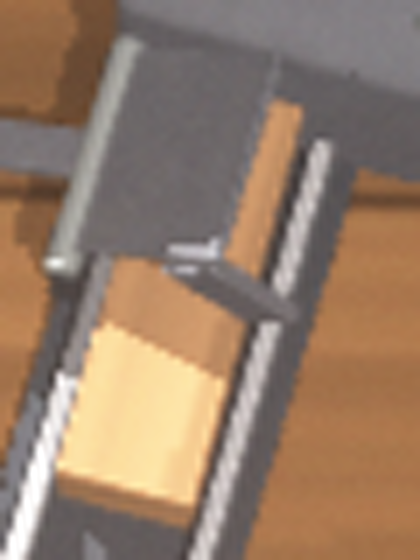

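```bash
python3 - <<'E'
from h import *
from bench import cams
c=cams.capture("top");s=cams.capture("scene")
def show(p,P): return ((proj(c,T(p,np.array(P,float)))-[254.5,129.5])*7-.5).round(0).tolist()
for dx in(0,.002,.003):
    p=np.array([.6518,.0289,-.2652])+[dx*.965+.0004,-dx*.262+.0014,0]
    print(dx,"blank home FR,FL,RR,RL top:",show(p,[(65,-20,48),(65,20,48),(-55,-20,48),(-55,20,48)]),"pin front",show(p,[(0,34,58)]),"head front top L,R",show(p,[(65,40,85),(65,-60,85)]),"railend",show(p,[(65,-24.5,22)]))
# calibrate: station features vs blank, in top view & scene
E
```

```text
0 blank home FR,FL,RR,RL top: [[302.0, 109.0], [167.0, 70.0], [184.0, 510.0], [46.0, 470.0]] pin front [[53.0, 261.0]] head front top L,R [[98.0, 6.0], [454.0, 109.0]] railend [[311.0, 140.0]]
0.002 blank home FR,FL,RR,RL top: [[304.0, 103.0], [168.0, 63.0], [186.0, 503.0], [48.0, 463.0]] pin front [[55.0, 255.0]] head front top L,R [[100.0, -1.0], [456.0, 102.0]] railend [[313.0, 134.0]]
0.003 blank home FR,FL,RR,RL top: [[305.0, 99.0], [169.0, 60.0], [187.0, 500.0], [49.0, 460.0]] pin front [[56.0, 251.0]] head front top L,R [[101.0, -4.0], [457.0, 98.0]] railend [[314.0, 131.0]]
```

Against the rail end and pin in the same view, the blank is at home to within about 1–2 mm, and the push stalled hard there. Handing in.

```bash
python3 -c "
from bench import job;print(job.job_done())"
```

```text
the job is handed in; nothing more can be done
None
```

The blank is home against the stop with the flap resting on it. I handed the job in at about 11.5 s of the 51 s allowed; no verdict was reported.

- **What I did:** One fingertip held the press bar down at about 0.9 rad or more. The other pushed the blank along the channel until it stalled at the stop. I backed off along the feed with the bar still down, then lifted slowly so the flap came down on the blank, and moved clear.
- **Position at the end:** The blank's rear edge lies on the predicted home line in the scene, wrist and top views, to within about 2 mm.
- **Flap and bystanders:** The flap stands partly raised over the blank, as it should when resting on it. The arm touches nothing, and the mallet, tin and lathe centre looked unmoved.
- **Checks that disagreed:**
  - The wrist view put the station 2–3 mm further along than my fit, but the rail end and pin in the last top view supported the fit.
  - Forces while pushing were higher than the bar's stated 3–5 N, because friction on the bar was high. The readings were about 13–18 N while sliding, and 29 N sideways with 25 N upward at the stop. The 120 N wrist limit was never near.

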